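Tip the pressed tea from the bamboo tray into the tin

TASK

Lift the small bridge-handled bamboo tray straight up out of its cork cradle, keeping it level so that the three pressed-tea cakes stay on it, carry it to the open tea tin and tip it steeply, open end down at about 45 degrees, so that all three cakes slide into the tin. Finish still holding the tray raised above the tin in that tipped attitude, touching nothing but your gripper; do not put it down or let go. The tin must stay standing where it is, and everything else is left alone.

Things in the scene. Friction and masses are not known exactly. Their poses are not given: they have to be found in the camera images.
- tray_handle (a point): centre of the handle bar bridging the loose bamboo tray (pale wood, 0.16 kg), half-way along it and 75 mm above its underside; 90 mm above the ledge when seated in the cradle. Bar: 14 mm thick (x), 62 mm clear between its end posts (y), 20 mm high (z); about 44 mm free below it above the cakes. Axes: x towards the tray's open end (nose), y across, z up when level.
- tray_nose (a point): middle of the lower edge of the tray's open end, on the underside: 65 mm ahead (tray x) of the handle bar's centre and 75 mm below it. Same axes as tray_handle.
- tray_floor (a point): centre of the upper face of the tray's floor, 70 mm below the handle bar's centre. Same axes as tray_handle.
- cradle: fixed dark cork holder, 164 x 104 mm, 40 mm high: a well 138 x 78 mm and 25 mm deep in which the tray sits with 4 mm play all round. Origin at the centre of its underside on the ledge; x is the long axis and points the way the tray's nose points. The tray leaves it straight upwards.
- tea0_center (a point): centre of pressed-tea cake 1 of three alike: a dark disc 24 mm across, 16 mm high, 12 g, at first lying flat on the tray. The cakes begin to slide on the tray when it tips by some 15 to 25 degrees.
- tea1_center (a point): centre of pressed-tea cake 2 of three alike: a dark disc 24 mm across, 16 mm high, 12 g, at first lying flat on the tray. The cakes begin to slide on the tray when it tips by some 15 to 25 degrees.
- tea2_center (a point): centre of pressed-tea cake 3 of three alike: a dark disc 24 mm across, 16 mm high, 12 g, at first lying flat on the tray. The cakes begin to slide on the tray when it tips by some 15 to 25 degrees.
- tin_mouth (a point): centre of the mouth, at rim height, of the open round aluminium tea tin: outside 124 mm across, inside 118 mm, 75 mm high, 0.35 kg, loose, standing on the ledge. z is up.
- tin_in (a point): centre of the tin's inner floor, 4 mm above the ledge. z is up.
- cup: bystander: white cup, 66 mm across, 62 mm high, between the cradle and the tin; origin at the centre of its underside.
- tin_lid: bystander: the tin's round aluminium lid with a wooden button, 128 mm across, 26 mm high, lying on the ledge near the robot; origin at the centre of its underside.
- jar: bystander: lidded glass jar 72 mm across, 110 mm high, on the turntable (a fixed bamboo disc 240 mm across, 26 mm high, at the back); origin at the centre of its underside.
- chime: bystander: pale wooden meditation chime, 50 x 150 mm, about 58 mm high, on the turntable; origin at the centre of its underside.
- ball_center (a point): bystander: centre of the purple massage ball, 62 mm across, in a ring on the turntable.
- tray: the whole tray: 130 mm long (x), 70 mm wide (y), floor 5 mm thick; side walls and rear wall rise 24 mm above the underside, the nose end (+x) has no wall. Origin at the centre of its underside, axes as tray_handle.
- tin: the same tin; origin at the centre of its underside.
- tea0: the same cake 1; origin at the centre of its underside.
- tea1: the same cake 2; origin at the centre of its underside.
- tea2: the same cake 3; origin at the centre of its underside.
Things that resemble listed ones, but are neither listed nor needed, are in the scene too. Leave any orange or turquoise look-alike of the tray alone. Leave any blue look-alike of the tin alone.

How it is judged:
On the way, in this order (a step that is already met when the one before it is completed fails the run):
1. the tray is lifted clear of the cradle, level, with all three cakes on it (height (world z) of tray_nose above 0.05 m and angle between tray_handle's own z axis and vertical below 0.25 rad and contact force between tray and cradle below 0.05 N and x of tea0_center in the frame of tray_floor between -0.07 and 0.066 m and y of tea0_center in the frame of tray_floor between -0.035 and 0.035 m and z of tea0_center in the frame of tray_floor between 0 and 0.035 m and x of tea1_center in the frame of tray_floor between -0.07 and 0.066 m and y of tea1_center in the frame of tray_floor between -0.035 and 0.035 m and z of tea1_center in the frame of tray_floor between 0 and 0.035 m and x of tea2_center in the frame of tray_floor between -0.07 and 0.066 m and y of tea2_center in the frame of tray_floor between -0.035 and 0.035 m and z of tea2_center in the frame of tray_floor between 0 and 0.035 m), for 0.1 s.
2. the tray is tipped nose-down over the tin (angle between tray_nose's own x axis and vertical above 2.1208 rad and horizontal distance between tray_nose and tin_mouth below 0.09 m), for 0.1 s.
At the end, for the whole second after the job is handed in: All three cakes in the upright tin, moved < 40 mm and at rest. Gripper holds the tray still, touching nothing else: nose 32 to 71 deg down, nose edge within 90 mm sideways of the tin's centre and > 70 mm up, bar > 130 mm up. Bystanders moved < 30 mm (all of step 2 and horizontal distance between each of tea0_center, tea1_center, tea2_center and tin_in below 0.06 m and z of tea0_center in the frame of tin_in between 0 and 0.06 m and z of tea1_center in the frame of tin_in between 0 and 0.06 m and z of tea2_center in the frame of tin_in between 0 and 0.06 m and angle between tray_nose's own x axis and vertical below 2.82079 rad and height (world z) of tray_nose above 0.07 m and height (world z) of tray_handle above 0.13 m and contact force between the fingers and tray above 1 N and contact force between tray and tin below 0.05 N and contact force between tray and cradle below 0.05 N and contact force between tray and cup below 0.05 N and contact force between tray and tea0 below 0.05 N and contact force between tray and tea1 below 0.05 N and contact force between tray and tea2 below 0.05 N and linear speed of each of tray, tin below 0.03 m/s and angle between tin_mouth's own z axis and vertical below 0.1 rad and distance of tin_mouth from where it was at the start of the episode below 0.04 m and distance of each of cup, jar, ball_center, chime, tin_lid from where it was at the start of the episode below 0.03 m); the arm keeps its last pose, push and grip.
It fails at once if a bystander is knocked or pushed away (distance of any of cup, jar, ball_center, chime, tin_lid from where it was at the start of the episode above 0.03 m).
It fails at once if the tin is knocked over (angle between tin_mouth's own z axis and vertical above 0.5 rad).
It also fails if it takes over 48 s, if anything falls off the work surface, if the arm or the gripper's body presses on something with over 40 N, if the wrist force passes 120 N, or if a joint passes its speed limit or range.

ROBOT

A 7-joint arm with a two-finger parallel gripper is mounted at the origin on the work surface. World frame = base frame: x ahead of the robot, y to its left, z up, the work surface at z = 0. Lengths are in m, angles in rad, forces in N, time in s.
With the tool pointing down it reaches from about 0.4 to 0.875 m from the base axis. Payload 19.3 kg.
Tool frame: the origin (TCP) lies on the centre line of the jaws, within the pads' length; the fingertips stand 14 mm ahead of it and the grasp point (between the pads) lies 5 mm behind it; x points along the fingers, y is the direction in which the jaws open and shut, and the axes are right-handed (so a half turn about x gives the same grasp; the last joint's range is limited). The gripper opens to 85 mm and grips with 20 to 120 N. Pads are 22 mm wide; open, the fingers measure 114 mm over their backs; the gripper's body (76 mm by 85 mm) begins 54 mm behind the grasp point. The pads swing forward as they close: fully open they stand 13 mm farther back than shut.
Start: joints at [1.257, 0.521, -0.036, 1.599, 0.021, 1.021, -0.113], TCP at [0.151, -0.607, 0.245] pointing down, gripper open.
Joint ranges: [-2.91, 2.91], [-0.3, 2.13], [-1.5, 1.42], [0.17, 2.43], [-1.26, 4.41], [0.16, 1.93], [-2.52, 2.52]. Speed limits (rad/s): [1.89, 1.89, 2.39, 2.39, 3.01, 3.01, 3.01].

INTERFACE

Orientations are given as [roll, pitch, yaw] about the fixed x, y, z axes, in that order (R = Rz(yaw) Ry(pitch) Rx(roll)).
In Python, from workcell import monitor, optics, bot gives the robot as it stands.
- The arm moves only by the tool arm_command, never from a script. Its arguments are lists of equal length, an entry for each row: "delta_pos": the shift along the tool's x, y, z as a fraction of full scale, a list of three; "rotation": the turn, a rotation vector about the tool's x, y, z as a fraction of full scale, a list of three. In form: {"delta_pos": [[dx, dy, dz], ...], "rotation": [[wx, wy, wz], ...]}. A call has 1 to 10 rows; each row shifts and turns the pose as measured when the row begins, along the tool's axes as they then stand; what a row does not reach is not made up. Full scale, the value 1, is 30 mm for a shift and 6 degrees for a turn. A row lasts 1/10 s, in which the tool goes at most 50 mm and 8.59 degrees, less where a joint would pass 70% of its speed; a pose out of reach is approached as far as the arm can. A call with a number of a shift or a turn outside -1 to 1 is refused whole. A call with a gripper value outside its range is refused whole. "gripper" is the closure, from -1 (fully open) to 1 (shut), so that 0 is half open, set as the call begins (left out, the last holds). The fingers move at their own pace and stop on an object; "grip_force" is the grip in N (left out, the last holds). Time passes only in rows, so rows that do not move let the fingers close. It gives the time, the measured TCP pose, the force and the opening at its end, in the units of the state.
- monitor.observe(): the state, without advancing time (a new reading comes with each control period).
- optics.grab_frame(name): name is "scene" or "top"; returns the picture (420x560x3 uint8, red, green, blue); there is no depth.
- optics.camera_params(name): a dict with "fx", "fy", "cx", "cy" (pixels), "origin" and "rotation" of the camera in the world. Camera axes: x right, y down, z forward; pixel columns grow to the right and rows downward; lengths in m; the calibration is good to about 2 mm. A picture is of the moment at which its call begins. camera_params takes no time and is no camera call.
- bot.job_done(): hands the job in, once; it reports no verdict.
The state is a dict: "clock": time; "qpos": joint angles; "qd": joint speeds; "joint_efforts": joint torques, N m; "position": TCP position; "tool_rot": TCP orientation; "force": force on the tool from outside, world axes, zero at the start; "moment": the same for the moment, N m; "grip_width": finger opening in m.
Only numpy, scipy, OpenCV 4.12 (cv2) and the standard library are available. Lean on these libraries where they do the work, as an engineer would, in place of code of your own. Each camera call takes 0.05 s, during which the arm holds its last target. There are 200 camera calls.

## Working session

There is one attempt and no reset: what is moved stays moved. The work goes in short steps, Python scripts to look and compute and a tool call to move; the robot and the scene stay as the last step left them, time stands still between calls to the robot, and variables do not carry over. Pictures are saved under pics/ and viewed, about 8 in all and at most 12, crops included, and the job is handed in when it is done.

Besides the shell and the picture viewer there is one more tool, called after "Call:" by a JSON object that holds its "method" and its "body", one argument or row to a line. arm_command: Moves the arm, as the interface text tells. Its arguments: {"type":"object","properties":{"delta_pos":{"type":"array","items":{"type":"array","items":{"type":"number"}}},"rotation":{"type":"array","items":{"type":"array","items":{"type":"number"}}},"gripper":{"type":"number"},"grip_force":{"type":"number"}},"required":["delta_pos","rotation"]}

```bash
mkdir -p pics
python3 - <<'E'
from workcell import monitor, optics
import cv2
s=monitor.observe(); print({k:s[k] for k in('clock','position','tool_rot','force','grip_width')})
for n in('top','scene'):
    p=optics.camera_params(n); print(n,p)
    cv2.imwrite(f'pics/{n}0.png',cv2.resize(optics.grab_frame(n)[:,:,::-1],None,fx=1.4,fy=1.4))
E
```

```text
{'clock': 0.0, 'position': array([ 0.15076843, -0.60620085,  0.24473046]), 'tool_rot': array([-1.51706104,  1.56966627,  1.86829773]), 'force': array([-0.43720341, -0.59198961,  0.34761249]), 'grip_width': 0.08542477105526458}
top {'fx': 476.37400149652666, 'fy': 476.37400149652666, 'cx': 280.1730954613668, 'cy': 215.35001442718524, 'origin': array([0.4843627 , 0.03525595, 1.15336619]), 'rotation': array([-3.04751551, -0.02190697, -1.54849107])}
scene {'fx': 537.7338601502693, 'fy': 537.7338601502693, 'cx': 287.5693529343458, 'cy': 213.60197746315066, 'origin': array([1.1996592 , 0.71726608, 0.82951235]), 'rotation': array([-2.23975674,  0.01556981,  2.38867358])}
```

View pics/top0.png

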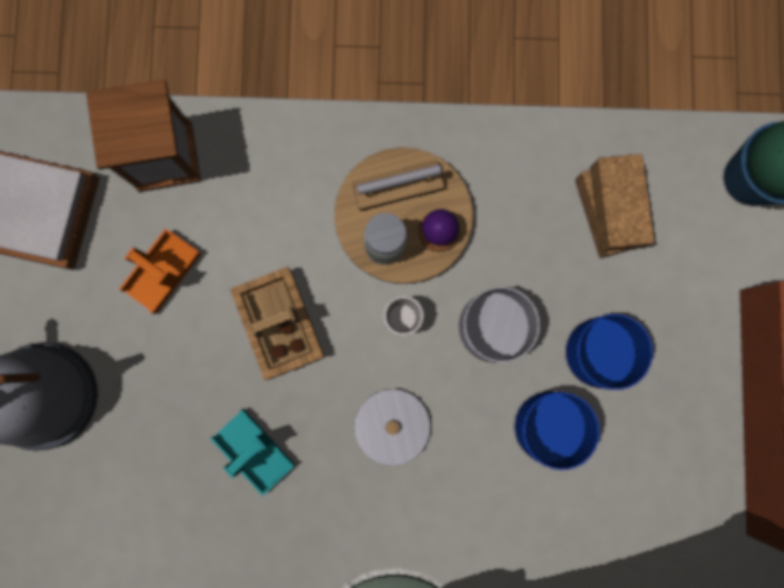

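View pics/scene0.png

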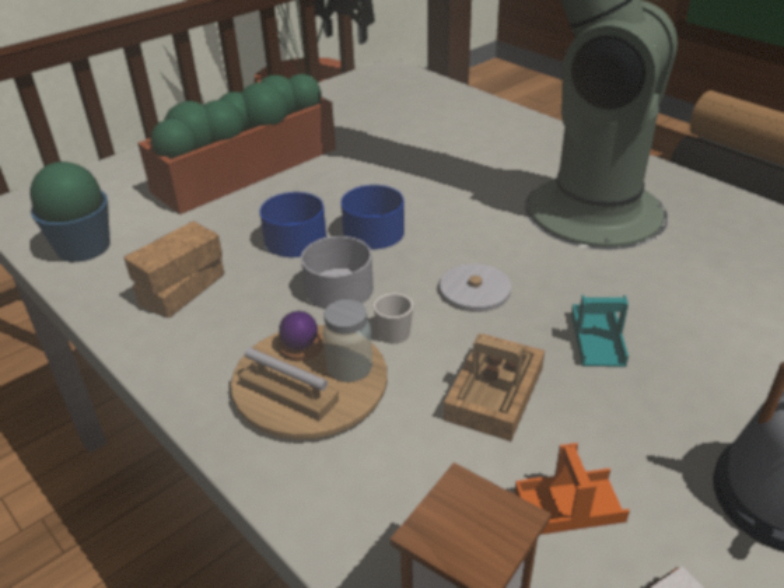

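Top view: cradle with tray at about (277,322), three dark cakes near (285,340); tin at (500,323), cup (405,315), lid (393,427), jar (385,237). Zooming on the tray to get the nose end.

Run:
```python
import cv2,numpy as np
from workcell import optics
a=optics.grab_frame('top')[:,:,::-1]; b=optics.grab_frame('scene')[:,:,::-1]
cv2.imwrite('pics/rawtop.png',a); cv2.imwrite('pics/rawscene.png',b)
A=cv2.resize(a[180:280,155:240],None,fx=5,fy=5,interpolation=cv2.INTER_CUBIC)[:500]
B=cv2.resize(b[230:320,310:395],None,fx=4.4,fy=4.4,interpolation=cv2.INTER_CUBIC)
h=min(len(A),len(B)); cv2.imwrite('pics/crop.png',cv2.convertScaleAbs(np.hstack([A[:500],np.vstack([B,np.zeros((500-len(B),B.shape[1],3),np.uint8)])]),alpha=1.3))
```

```text
(no output)
```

View pics/crop.png

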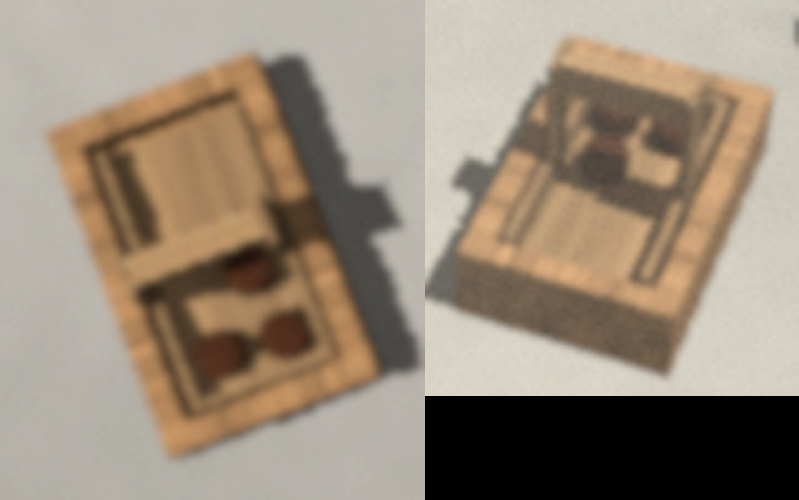

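Nose end (no wall) is the end away from the robot (up in top view, slightly left); rear wall by the two cakes at crop (255,340). Cradle corners in the crop are about (48,130),(252,52),(382,375),(172,458); bar top around (200,245).

```bash
cat > h.py <<'E'
import numpy as np, cv2
from scipy.spatial.transform import Rotation as R
from workcell import monitor, optics
def ray(n,uv):
    p=optics.camera_params(n); uv=np.atleast_2d(uv).astype(float)
    d=np.c_[(uv[:,0]-p['cx'])/p['fx'],(uv[:,1]-p['cy'])/p['fy'],np.ones(len(uv))]
    return p['origin'], R.from_euler('xyz',p['rotation']).apply(d)
def plane(n,uv,z):
    o,d=ray(n,uv); return o+d*((z-o[2])/d[:,2])[:,None]
def state():
    s=monitor.observe(); M=R.from_euler('xyz',s['tool_rot']); return s,M
def delta(pos,Rt):
    s,M=state(); return M.inv().apply(np.array(pos)-s['position'])/.03, np.degrees((M.inv()*Rt).as_rotvec())/6
def toolR(head,tip=0,sign=1):
    # tray heading (rad), nose-down tip (rad); tool x = -tray z, tool y = sign*tray x
    h=np.array([np.cos(head),np.sin(head),0]); z=np.array([0,0,1.])
    tx=np.cos(tip)*h-np.sin(tip)*z; tz=np.sin(tip)*h+np.cos(tip)*z
    X=-tz; Y=sign*tx; return R.from_matrix(np.c_[X,Y,np.cross(X,Y)])
E
python3 - <<'E'
from h import *
c=lambda P:np.array(P)/5+[155,180]
C=plane('top',c([(48,130),(252,52),(382,375),(172,458)]),.04)
print(C.round(3),C.mean(0).round(4)); d=C[0]+C[1]-C[2]-C[3]; e=C[0]+C[3]-C[1]-C[2]
print('head',np.degrees(np.arctan2(d[1],d[0])),np.degrees(np.arctan2(e[1],e[0]))-90,np.linalg.norm(d)/2,np.linalg.norm(e)/2)
B=plane('top',c([(120,262),(262,200),(275,240),(135,288)]),.1); print('bar',B.mean(0))
cs=lambda P:np.array(P)/4.4+[310,230]
BS=plane('scene',cs(np.array([(552,48),(703,85),(700,108),(555,68)])-[425,0]),.095); print('bar scene',BS.mean(0))
for n,uv,z in(('top',(502,324),.075),('scene',(338,262),.075),('top',(405,315),.062),('top',(385,234),.136)): print(n,plane(n,np.array(uv)/1.4,z).round(3))
s,M=state(); print(M.as_matrix().round(3))
a=cv2.imread('pics/rawtop.png'); hsv=cv2.cvtColor(a,cv2.COLOR_BGR2HSV); m=cv2.inRange(hsv,(5,70,60),(25,255,255)); m[:,:150]=0;m[:180]=0;m[285:]=0;m[:,240:]=0
k=max(cv2.findContours(m,0,2)[0],key=cv2.contourArea); print(cv2.minAreaRect(k))
E
```

```text
[[0.605 0.284 0.04 ]
 [0.645 0.19  0.04 ]
 [0.495 0.125 0.04 ]
 [0.454 0.22  0.04 ]] [0.5497 0.2048 0.04  ]
head 23.312643217270136 22.81018196671603 0.16392318318647991 0.10276780683482378
bar [0.54833638 0.20246951 0.1       ]
bar scene [0.54916652 0.20950886 0.095     ]
top [[ 0.554 -0.165  0.075]]
scene [[ 0.565 -0.14   0.075]]
top [[ 0.566 -0.008  0.062]]
top [[0.685 0.029 0.136]]
[[-0.     0.241 -0.97 ]
 [ 0.001 -0.97  -0.241]
 [-1.    -0.001  0.   ]]
((197.51629638671875, 230.46307373046875), (70.42182159423828, 46.44681930541992), 68.80594635009766)
```

Run:
```python
from h import *
def proj(n,P):
    p=optics.camera_params(n); q=R.from_euler('xyz',p['rotation']).inv().apply(P-p['origin']); return np.c_[q[:,0]/q[:,2]*p['fx']+p['cx'],q[:,1]/q[:,2]*p['fy']+p['cy']]
t=np.linspace(0,6.28,80); out=[]
for n,(x0,y0) in(('top',(320,190)),('scene',(205,160))):
    a=cv2.imread(f'pics/raw{n}.png')[y0:y0+80,x0:x0+80]; a=cv2.resize(a,None,fx=5,fy=5,interpolation=cv2.INTER_CUBIC)
    for z,r,col in((.075,.062,(0,0,255)),(0,.062,(0,255,0))):
        P=np.c_[.554+r*np.cos(t),-.165+r*np.sin(t),0*t+z]
        cv2.polylines(a,[((proj(n,P)-[x0,y0]+.5)*5).astype(int)],True,col,1)
    out.append(a)
cv2.imwrite('pics/tin.png',np.hstack(out))
```

```text
(no output)
```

View pics/tin.png

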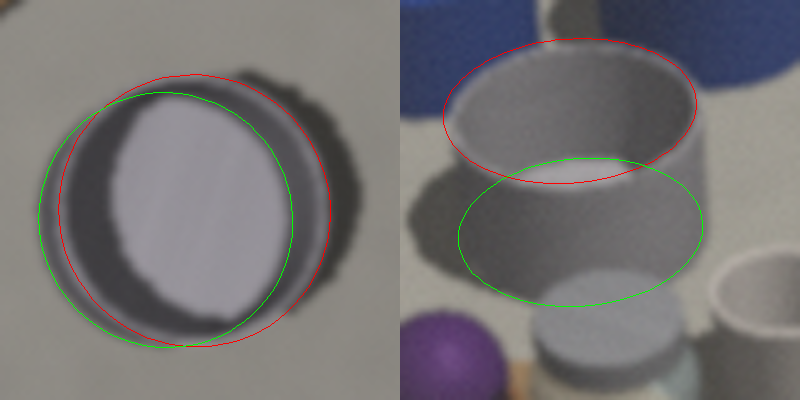

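```bash
cat >> h.py <<'E'
from scipy.spatial.transform import Slerp
def plan(pos,Rt,n):
    s,M=state(); p0=s['position']; S=Slerp([0,1],R.concatenate([M,Rt])); t=np.linspace(0,1,n+1)
    dp,dr=[],[]
    for i in range(n):
        a,b=S(t[i]),S(t[i+1]); dp.append((a.inv().apply((np.array(pos)-p0)/n)/.03).round(2).tolist()); dr.append((np.degrees((a.inv()*b).as_rotvec())/6).round(2).tolist())
    print('dp',dp,'\ndr',dr)
def rep(pos=None,Rt=None):
    s,M=state(); print('t',round(s['clock'],2),'p',s['position'].round(4),'q',np.round(s['qpos'],2),'F',np.round(s['force'],1),'w',round(s['grip_width'],4),'X',M.as_matrix()[:,0].round(3),'Y',M.as_matrix()[:,1].round(3))
    if pos is not None: d=delta(pos,Rt); print('delta',d[0].round(2),d[1].round(2))
TIN=np.array([.552,-.161]); HD=np.radians(-16); h=np.array([np.cos(HD),np.sin(HD)])
E
python3 - <<'E'
from h import *
plan([*(TIN-.01*h),.28],toolR(HD,0),20)
E
```

```text
dp [[-0.06, -0.57, -0.81], [-0.06, -0.52, -0.84], [-0.06, -0.48, -0.87], [-0.06, -0.43, -0.89], [-0.06, -0.39, -0.91], [-0.06, -0.34, -0.93], [-0.06, -0.29, -0.95], [-0.06, -0.24, -0.96], [-0.06, -0.19, -0.97], [-0.06, -0.14, -0.98], [-0.06, -0.08, -0.99], [-0.06, -0.03, -0.99], [-0.06, 0.02, -0.99], [-0.06, 0.07, -0.99], [-0.06, 0.12, -0.98], [-0.06, 0.17, -0.98], [-0.06, 0.23, -0.97], [-0.06, 0.28, -0.95], [-0.06, 0.33, -0.94], [-0.06, 0.37, -0.92]] 
dr [[-0.5, -0.0, 0.0], [-0.5, -0.0, 0.0], [-0.5, -0.0, 0.0], [-0.5, -0.0, 0.0], [-0.5, -0.0, 0.0], [-0.5, -0.0, 0.0], [-0.5, -0.0, 0.0], [-0.5, -0.0, 0.0], [-0.5, -0.0, 0.0], [-0.5, -0.0, 0.0], [-0.5, -0.0, 0.0], [-0.5, -0.0, 0.0], [-0.5, -0.0, 0.0], [-0.5, -0.0, 0.0], [-0.5, -0.0, 0.0], [-0.5, -0.0, 0.0], [-0.5, -0.0, 0.0], [-0.5, -0.0, 0.0], [-0.5, -0.0, 0.0], [-0.5, -0.0, 0.0]]
```

Call:
{"method": "arm_command", "body": {
  "delta_pos": [
    [-0.06,-0.57,-0.81],
    [-0.06,-0.52,-0.84],
    [-0.06,-0.48,-0.87],
    [-0.06,-0.43,-0.89],
    [-0.06,-0.39,-0.91],
    [-0.06,-0.34,-0.93],
    [-0.06,-0.29,-0.95],
    [-0.06,-0.24,-0.96],
    [-0.06,-0.19,-0.97],
    [-0.06,-0.14,-0.98]
  ],
  "rotation": [
    [-0.5,0,0],
    [-0.5,0,0],
    [-0.5,0,0],
    [-0.5,0,0],
    [-0.5,0,0],
    [-0.5,0,0],
    [-0.5,0,0],
    [-0.5,0,0],
    [-0.5,0,0],
    [-0.5,0,0]
  ]
}}

```text
clock: 1.2
position: [0.3474, -0.3744, 0.2618]
tool_rot: [-1.188, 1.567, 2.735]
force: [0.8, 0.4, -0.4]
grip_width: 0.0855
```

Call:
{"method": "arm_command", "body": {
  "delta_pos": [
    [-0.06,-0.08,-0.99],
    [-0.06,-0.03,-0.99],
    [-0.06,0.02,-0.99],
    [-0.06,0.07,-0.99],
    [-0.06,0.12,-0.98],
    [-0.06,0.17,-0.98],
    [-0.06,0.23,-0.97],
    [-0.06,0.28,-0.95],
    [-0.06,0.33,-0.94],
    [-0.06,0.37,-0.92]
  ],
  "rotation": [
    [-0.5,0,0],
    [-0.5,0,0],
    [-0.5,0,0],
    [-0.5,0,0],
    [-0.5,0,0],
    [-0.5,0,0],
    [-0.5,0,0],
    [-0.5,0,0],
    [-0.5,0,0],
    [-0.5,0,0]
  ]
}}

```text
clock: 2.2
position: [0.5445, -0.1356, 0.2802]
tool_rot: [-1.502, 1.567, 2.966]
force: [-0.1, -0.4, 0.3]
grip_width: 0.0852
```

Run:
```python
from h import *
rep([*(TIN-.01*h),.28],toolR(HD,0))
T=[*(TIN-.013*h),.22]; rep(T,toolR(HD,np.radians(48))); plan(T,toolR(HD,np.radians(48)),10)
```

```text
t 2.2 p [ 0.5445 -0.1356  0.2802] q [ 0.48  0.42 -0.46  1.71  0.21  1.07 -0.3 ] F [-0.1 -0.4  0.3] w 0.0852 X [-0.004  0.001 -1.   ] Y [ 0.97  -0.243 -0.004]
delta [0.01 0.12 0.75] [0.33 0.   0.03]
t 2.2 p [ 0.5445 -0.1356  0.2802] q [ 0.48  0.42 -0.46  1.71  0.21  1.07 -0.3 ] F [-0.1 -0.4  0.3] w 0.0852 X [-0.004  0.001 -1.   ] Y [ 0.97  -0.243 -0.004]
delta [2.01 0.02 0.75] [ 0.31  0.14 -7.96]
dp [[0.2, 0.0, 0.07], [0.2, 0.02, 0.07], [0.2, 0.04, 0.07], [0.19, 0.05, 0.08], [0.19, 0.07, 0.08], [0.18, 0.08, 0.08], [0.17, 0.1, 0.08], [0.16, 0.11, 0.08], [0.15, 0.13, 0.07], [0.14, 0.14, 0.07]] 
dr [[0.03, 0.01, -0.8], [0.03, 0.01, -0.8], [0.03, 0.01, -0.8], [0.03, 0.01, -0.8], [0.03, 0.01, -0.8], [0.03, 0.01, -0.8], [0.03, 0.01, -0.8], [0.03, 0.01, -0.8], [0.03, 0.01, -0.8], [0.03, 0.01, -0.8]]
```

Call:
{"method": "arm_command", "body": {
  "delta_pos": [
    [0.2,0.0,0.07],
    [0.2,0.02,0.07],
    [0.2,0.04,0.07],
    [0.19,0.05,0.08],
    [0.19,0.07,0.08],
    [0.18,0.08,0.08],
    [0.17,0.1,0.08],
    [0.16,0.11,0.08],
    [0.15,0.13,0.07],
    [0.14,0.14,0.07]
  ],
  "rotation": [
    [0.03,0.01,-0.8],
    [0.03,0.01,-0.8],
    [0.03,0.01,-0.8],
    [0.03,0.01,-0.8],
    [0.03,0.01,-0.8],
    [0.03,0.01,-0.8],
    [0.03,0.01,-0.8],
    [0.03,0.01,-0.8],
    [0.03,0.01,-0.8],
    [0.03,0.01,-0.8]
  ]
}}

```text
clock: 3.2
position: [0.54, -0.1524, 0.2199]
tool_rot: [-1.572, 0.73, 2.874]
force: [0.4, 1.1, -2.1]
grip_width: 0.0854
```

Run:
```python
from h import *
rep([*(TIN-.013*h),.22],toolR(HD,np.radians(48)))
U=np.array([.548,.204,.19]); RU=toolR(np.radians(23),0)
rep(U,RU); plan(U,RU,17)
```

```text
t 3.2 p [ 0.54   -0.1524  0.2199] q [ 0.3   0.94 -0.21  1.14  0.05  1.91 -0.17] F [ 0.4  1.1 -2.1] w 0.0854 X [-0.718  0.197 -0.667] Y [ 0.644 -0.175 -0.745]
delta [-0.02  0.01  0.17] [0.08 0.08 0.03]
t 3.2 p [ 0.54   -0.1524  0.2199] q [ 0.3   0.94 -0.21  1.14  0.05  1.91 -0.17] F [ 0.4  1.1 -2.1] w 0.0854 X [-0.718  0.197 -0.667] Y [ 0.644 -0.175 -0.745]
delta [  2.82  -1.17 -11.53] [-5.99 -2.69  7.72]
dp [[0.17, -0.07, -0.68], [0.15, -0.05, -0.68], [0.14, -0.03, -0.69], [0.13, -0.01, -0.69], [0.11, 0.01, -0.69], [0.1, 0.03, -0.69], [0.09, 0.05, -0.69], [0.08, 0.07, -0.69], [0.08, 0.09, -0.69], [0.07, 0.11, -0.69], [0.07, 0.13, -0.69], [0.06, 0.16, -0.68], [0.06, 0.18, -0.68], [0.06, 0.2, -0.67], [0.05, 0.22, -0.66], [0.05, 0.25, -0.66], [0.06, 0.27, -0.65]] 
dr [[-0.35, -0.16, 0.45], [-0.35, -0.16, 0.45], [-0.35, -0.16, 0.45], [-0.35, -0.16, 0.45], [-0.35, -0.16, 0.45], [-0.35, -0.16, 0.45], [-0.35, -0.16, 0.45], [-0.35, -0.16, 0.45], [-0.35, -0.16, 0.45], [-0.35, -0.16, 0.45], [-0.35, -0.16, 0.45], [-0.35, -0.16, 0.45], [-0.35, -0.16, 0.45], [-0.35, -0.16, 0.45], [-0.35, -0.16, 0.45], [-0.35, -0.16, 0.45], [-0.35, -0.16, 0.45]]
```

Call:
{"method": "arm_command", "body": {
  "delta_pos": [
    [0.17,-0.07,-0.68],
    [0.15,-0.05,-0.68],
    [0.14,-0.03,-0.69],
    [0.13,-0.01,-0.69],
    [0.11,0.01,-0.69],
    [0.1,0.03,-0.69],
    [0.09,0.05,-0.69],
    [0.08,0.07,-0.69],
    [0.08,0.09,-0.69],
    [0.07,0.11,-0.69]
  ],
  "rotation": [
    [-0.35,-0.16,0.45],
    [-0.35,-0.16,0.45],
    [-0.35,-0.16,0.45],
    [-0.35,-0.16,0.45],
    [-0.35,-0.16,0.45],
    [-0.35,-0.16,0.45],
    [-0.35,-0.16,0.45],
    [-0.35,-0.16,0.45],
    [-0.35,-0.16,0.45],
    [-0.35,-0.16,0.45]
  ]
}}

```text
clock: 4.2
position: [0.5437, 0.0591, 0.1933]
tool_rot: [-1.755, 1.221, 3.101]
force: [-0.1, 0.5, 0.0]
grip_width: 0.0856
```

Call:
{"method": "arm_command", "body": {
  "delta_pos": [
    [0.07,0.13,-0.69],
    [0.06,0.16,-0.68],
    [0.06,0.18,-0.68],
    [0.06,0.2,-0.67],
    [0.05,0.22,-0.66],
    [0.05,0.25,-0.66],
    [0.06,0.27,-0.65]
  ],
  "rotation": [
    [-0.35,-0.16,0.45],
    [-0.35,-0.16,0.45],
    [-0.35,-0.16,0.45],
    [-0.35,-0.16,0.45],
    [-0.35,-0.16,0.45],
    [-0.35,-0.16,0.45],
    [-0.35,-0.16,0.45]
  ]
}}

```text
clock: 4.9
position: [0.5452, 0.2127, 0.1794]
tool_rot: [0.7, 1.556, -0.455]
force: [-0.2, 0.1, -0.9]
grip_width: 0.0854
```

Run:
```python
from h import *
rep(np.array([.548,.204,.19]),toolR(np.radians(23),0))
```

```text
t 4.9 p [0.5452 0.2127 0.1794] q [-0.17  0.56 -0.44  1.76  0.32  0.88 -0.34] F [-0.2  0.1 -0.9] w 0.0854 X [ 0.013 -0.007 -1.   ] Y [0.915 0.404 0.01 ]
delta [-0.35 -0.03  0.31] [ 0.14  0.11 -0.09]
```

Call:
{"method": "arm_command", "body": {
  "delta_pos": [
    [0,0,0.31],
    [0.6,0,0],
    [0.6,0,0],
    [0.6,0,0],
    [0.6,0,0],
    [0.5,0,0],
    [0.25,0,0]
  ],
  "rotation": [
    [0.14,0.11,-0.09],
    [0,0,0],
    [0,0,0],
    [0,0,0],
    [0,0,0],
    [0,0,0],
    [0,0,0]
  ]
}}

```text
clock: 5.6
position: [0.5488, 0.2066, 0.0825]
tool_rot: [2.118, 1.568, 0.953]
force: [-0.3, -0.4, -0.2]
grip_width: 0.0857
```

Run:
```python
from h import *
rep(np.array([.548,.204,.084]),toolR(np.radians(23),0))
a=optics.grab_frame('top')[:,:,::-1]; b=optics.grab_frame('scene')[:,:,::-1]
f=lambda i:cv2.resize(i,(400,400),interpolation=cv2.INTER_CUBIC)
cv2.imwrite('pics/grasp.png',np.hstack([f(a[175:285,145:255]),f(b[200:320,290:410])]))
```

```text
t 5.6 p [0.5488 0.2066 0.0825] q [-0.19  0.7  -0.39  1.81  0.38  0.7  -0.39] F [-0.3 -0.4 -0.2] w 0.0857 X [ 0.002  0.002 -1.   ] Y [0.919 0.394 0.002]
delta [-0.05 -0.06  0.07] [ 0.03 -0.01 -0.02]
```

View pics/grasp.png

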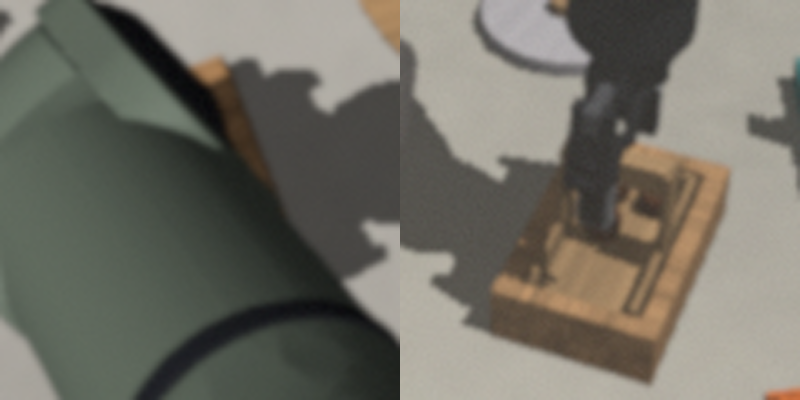

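The far-side finger shows at crop (597,215), the bar's visible right part at about (650,165); I check by projection whether the jaws are centred between the posts.

Run:
```python
from h import *
s,M=state(); p=optics.camera_params('scene'); o=p['origin']
def pr(P):
    q=R.from_euler('xyz',p['rotation']).inv().apply(P-o); u=np.array([q[0]/q[2]*p['fx']+p['cx'],q[1]/q[2]*p['fy']+p['cy']]); return ((u-[290,200])/.3+[400,0]).round()
c=s['position']; X,Y,Z=M.as_matrix().T
for k in(.043,.055): print('tip',pr(c+.010*X+k*Y),pr(c+.001*X+k*Y))
B=np.array([.548,.204,.09]); 
for k in(-.031,0,.031): print('bar',k,pr(B+k*np.array([-.39,.92,0])),pr(B+[0,0,.01]+k*np.array([-.39,.92,0])))
```

```text
tip [592. 227.] [593. 216.]
tip [585. 240.] [586. 229.]
bar -0.031 [566. 146.] [566. 134.]
bar 0 [613. 159.] [614. 147.]
bar 0.031 [662. 172.] [663. 160.]
```

Consistent: bar centre at (613,159), ends match; jaws centred. Closing.

Call:
{"method": "arm_command", "body": {
  "delta_pos": [
    [0,0,0],
    [0,0,0],
    [0,0,0],
    [0,0,0],
    [0,0,0],
    [0,0,0],
    [0,0,0],
    [0,0,0]
  ],
  "rotation": [
    [0,0,0],
    [0,0,0],
    [0,0,0],
    [0,0,0],
    [0,0,0],
    [0,0,0],
    [0,0,0],
    [0,0,0]
  ],
  "gripper": 1,
  "grip_force": 60
}}

```text
clock: 6.5
position: [0.5502, 0.2072, 0.0858]
tool_rot: [1.762, 1.565, 0.596]
force: [0.6, -0.2, -0.2]
grip_width: 0.013
```

Run:
```python
from h import *
rep(np.array([.548,.204,.084]),toolR(np.radians(23),0))
```

```text
t 6.5 p [0.5502 0.2072 0.0858] q [-0.19  0.7  -0.39  1.81  0.38  0.71 -0.39] F [ 0.6 -0.2 -0.2] w 0.013 X [ 0.005  0.003 -1.   ] Y [0.919 0.394 0.006]
delta [ 0.06 -0.11  0.07] [ 0.03 -0.01 -0.06]
```

Call:
{"method": "arm_command", "body": {
  "delta_pos": [
    [-0.1,0,0],
    [-0.2,0,0],
    [-0.3,0,0],
    [-0.4,0,0],
    [-0.5,0,0],
    [-0.5,0,0],
    [-0.5,0,0],
    [-0.4,0,0],
    [-0.2,0,0],
    [0,0,0]
  ],
  "rotation": [
    [0,0,0],
    [0,0,0],
    [0,0,0],
    [0,0,0],
    [0,0,0],
    [0,0,0],
    [0,0,0],
    [0,0,0],
    [0,0,0],
    [0,0,0]
  ]
}}

```text
clock: 7.5
position: [0.55, 0.207, 0.1896]
tool_rot: [1.686, 1.562, 0.52]
force: [0.9, -0.0, -1.8]
grip_width: 0.0131
```

Run:
```python
from h import *
rep()
a=optics.grab_frame('top')[:,:,::-1]; b=optics.grab_frame('scene')[:,:,::-1]
cv2.imwrite('pics/lift.png',cv2.resize(b[170:320,270:420],(600,600),interpolation=cv2.INTER_CUBIC))
U=[*(TIN-.015*h),.225]; rep(U,toolR(HD)); plan(U,toolR(HD),24)
```

```text
t 7.5 p [0.55   0.207  0.1896] q [-0.14  0.55 -0.45  1.75  0.3   0.9  -0.31] F [ 0.9 -0.  -1.8] w 0.0131 X [ 0.008  0.004 -1.   ] Y [0.919 0.394 0.009]
t 7.6 p [0.5496 0.2068 0.1884] q [-0.14  0.56 -0.45  1.75  0.3   0.9  -0.32] F [ 0.5 -0.5 -2.3] w 0.0127 X [ 0.006  0.004 -1.   ] Y [0.919 0.394 0.007]
delta [-1.27 -5.14 10.98] [ 6.53 -0.03 -0.06]
dp [[-0.05, -0.21, 0.46], [-0.05, -0.2, 0.46], [-0.05, -0.19, 0.47], [-0.05, -0.17, 0.47], [-0.05, -0.16, 0.48], [-0.05, -0.15, 0.48], [-0.05, -0.13, 0.49], [-0.05, -0.12, 0.49], [-0.05, -0.11, 0.49], [-0.05, -0.09, 0.5], [-0.05, -0.08, 0.5], [-0.05, -0.06, 0.5], [-0.05, -0.05, 0.5], [-0.05, -0.03, 0.5], [-0.05, -0.02, 0.5], [-0.05, -0.01, 0.51], [-0.05, 0.01, 0.51], [-0.05, 0.02, 0.5], [-0.05, 0.04, 0.5], [-0.05, 0.05, 0.5], [-0.05, 0.07, 0.5], [-0.05, 0.08, 0.5], [-0.05, 0.1, 0.5], [-0.05, 0.11, 0.49]] 
dr [[0.27, -0.0, -0.0], [0.27, -0.0, -0.0], [0.27, -0.0, -0.0], [0.27, -0.0, -0.0], [0.27, -0.0, -0.0], [0.27, -0.0, -0.0], [0.27, -0.0, -0.0], [0.27, -0.0, -0.0], [0.27, -0.0, -0.0], [0.27, -0.0, -0.0], [0.27, -0.0, -0.0], [0.27, -0.0, -0.0], [0.27, -0.0, -0.0], [0.27, -0.0, -0.0], [0.27, -0.0, -0.0], [0.27, -0.0, -0.0], [0.27, -0.0, -0.0], [0.27, -0.0, -0.0], [0.27, -0.0, -0.0], [0.27, -0.0, -0.0], [0.27, -0.0, -0.0], [0.27, -0.0, -0.0], [0.27, -0.0, -0.0], [0.27, -0.0, -0.0]]
```

View pics/lift.png

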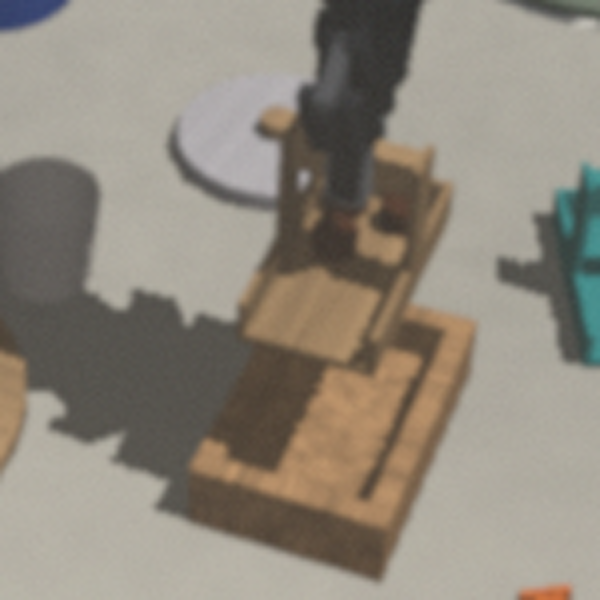

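Tray hangs level above the cradle (nose edge at about (310,355)), cakes on it at (335,235) and (390,215). Carrying it to the tin.

Call:
{"method": "arm_command", "body": {
  "delta_pos": [
    [-0.05,-0.05,0.15],
    [-0.05,-0.13,0.3],
    [-0.05,-0.19,0.45],
    [-0.05,-0.17,0.47],
    [-0.05,-0.16,0.48],
    [-0.05,-0.15,0.48],
    [-0.05,-0.13,0.49],
    [-0.05,-0.12,0.49],
    [-0.05,-0.11,0.49],
    [-0.05,-0.09,0.5]
  ],
  "rotation": [
    [0.1,0,0],
    [0.2,0,0],
    [0.27,0,0],
    [0.27,0,0],
    [0.27,0,0],
    [0.27,0,0],
    [0.27,0,0],
    [0.27,0,0],
    [0.27,0,0],
    [0.27,0,0]
  ]
}}

```text
clock: 8.6
position: [0.5459, 0.0591, 0.2021]
tool_rot: [2.127, 1.567, 0.68]
force: [0.1, 0.7, -1.3]
grip_width: 0.0123
```

Call:
{"method": "arm_command", "body": {
  "delta_pos": [
    [-0.05,-0.08,0.5],
    [-0.05,-0.06,0.5],
    [-0.05,-0.05,0.5],
    [-0.05,-0.03,0.5],
    [-0.05,-0.02,0.5],
    [-0.05,-0.01,0.51],
    [-0.05,0.01,0.51],
    [-0.05,0.02,0.5],
    [-0.05,0.04,0.4],
    [0,0,0.2]
  ],
  "rotation": [
    [0.27,0,0],
    [0.27,0,0],
    [0.27,0,0],
    [0.27,0,0],
    [0.27,0,0],
    [0.27,0,0],
    [0.27,0,0],
    [0.27,0,0],
    [0.27,0,0],
    [0.1,0,0]
  ]
}}

```text
clock: 9.6
position: [0.5394, -0.094, 0.2166]
tool_rot: [2.283, 1.567, 0.544]
force: [-0.7, 0.3, -2.8]
grip_width: 0.0133
```

Run:
```python
from h import *
U=[*(TIN-.015*h),.225]; rep(U,toolR(HD)); plan(U,toolR(HD),8)
```

```text
t 9.6 p [ 0.5394 -0.094   0.2166] q [ 0.28  0.44 -0.29  1.83  0.15  0.89 -0.25] F [-0.7  0.3 -2.8] w 0.0133 X [ 0.003  0.002 -1.   ] Y [ 0.986 -0.167  0.003]
delta [-0.28  0.29  2.08] [ 1.07 -0.03 -0.03]
dp [[-0.04, 0.04, 0.26], [-0.04, 0.04, 0.26], [-0.04, 0.04, 0.26], [-0.04, 0.05, 0.26], [-0.04, 0.05, 0.26], [-0.04, 0.05, 0.26], [-0.03, 0.06, 0.26], [-0.03, 0.06, 0.25]] 
dr [[0.13, -0.0, -0.0], [0.13, -0.0, -0.0], [0.13, -0.0, -0.0], [0.13, -0.0, -0.0], [0.13, -0.0, -0.0], [0.13, -0.0, -0.0], [0.13, -0.0, -0.0], [0.13, -0.0, -0.0]]
```

```bash
cat >> h.py <<'E'
N=np.array([.070,.065,0]); NOSE=np.array([*(TIN-.03*h),.105])
def tcp(tip,nose=NOSE): Rt=toolR(HD,np.radians(tip)); return nose-Rt.apply(N),Rt
E
python3 - <<'E'
from h import *
T=tcp(0); rep(*T); plan(*T,10)
E
```

```text
t 9.6 p [ 0.5394 -0.094   0.2166] q [ 0.28  0.44 -0.29  1.83  0.15  0.89 -0.25] F [-0.7  0.3 -2.8] w 0.0133 X [ 0.003  0.002 -1.   ] Y [ 0.986 -0.167  0.003]
delta [ 1.38 -2.36  1.78] [ 1.07 -0.03 -0.03]
dp [[0.14, -0.24, 0.18], [0.14, -0.23, 0.18], [0.14, -0.23, 0.18], [0.14, -0.23, 0.19], [0.14, -0.23, 0.19], [0.14, -0.23, 0.19], [0.14, -0.22, 0.19], [0.14, -0.22, 0.2], [0.14, -0.22, 0.2], [0.14, -0.22, 0.2]] 
dr [[0.11, -0.0, -0.0], [0.11, -0.0, -0.0], [0.11, -0.0, -0.0], [0.11, -0.0, -0.0], [0.11, -0.0, -0.0], [0.11, -0.0, -0.0], [0.11, -0.0, -0.0], [0.11, -0.0, -0.0], [0.11, -0.0, -0.0], [0.11, -0.0, -0.0]]
```

Call:
{"method": "arm_command", "body": {
  "delta_pos": [
    [0.05,-0.1,0.1],
    [0.14,-0.23,0.18],
    [0.14,-0.23,0.18],
    [0.14,-0.25,0.19],
    [0.14,-0.25,0.19],
    [0.14,-0.25,0.19],
    [0.14,-0.25,0.19],
    [0.14,-0.25,0.2],
    [0.14,-0.22,0.2],
    [0.14,-0.2,0.15]
  ],
  "rotation": [
    [0.11,0,0],
    [0.11,0,0],
    [0.11,0,0],
    [0.11,0,0],
    [0.11,0,0],
    [0.11,0,0],
    [0.11,0,0],
    [0.11,0,0],
    [0.11,0,0],
    [0.11,0,0]
  ]
}}

```text
clock: 10.6
position: [0.4554, -0.1325, 0.1734]
tool_rot: [2.601, 1.567, 0.74]
force: [0.6, -0.6, -2.3]
grip_width: 0.0136
```

Run:
```python
from h import *
T=tcp(0); rep(*T)
a=optics.grab_frame('top')[:,:,::-1]; b=optics.grab_frame('scene')[:,:,::-1]
cv2.imwrite('pics/pre.png',cv2.resize(b[100:280,180:400],(770,630)[:2],interpolation=cv2.INTER_CUBIC)[:600])
```

```text
t 10.6 p [ 0.4554 -0.1325  0.1734] q [ 0.36  0.4  -0.25  2.05  0.14  0.71 -0.27] F [ 0.6 -0.6 -2.3] w 0.0136 X [ 0.003  0.003 -1.   ] Y [ 0.958 -0.286  0.002]
delta [-0.05  0.19  0.02] [-0.11 -0.03 -0.02]
```

View pics/pre.png

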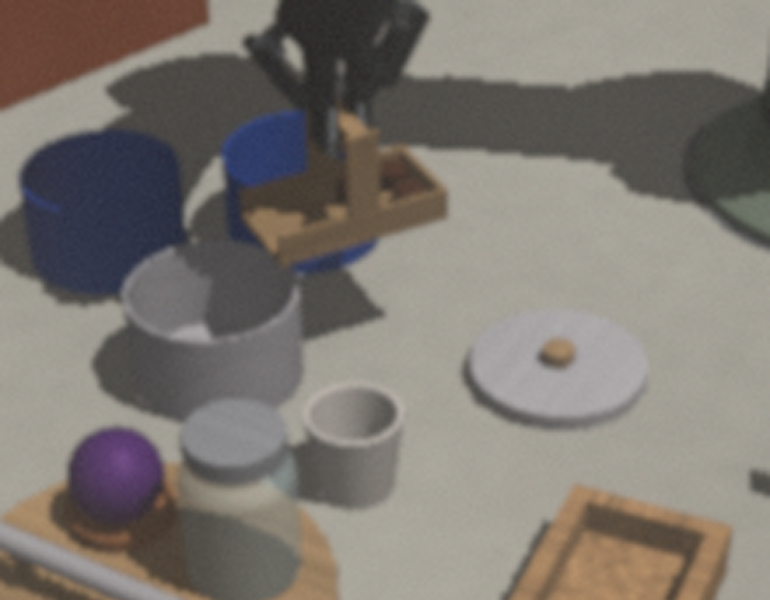

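Tray level, rear toward the robot, nose edge from about (240,215) to (280,260), just above the near side of the tin's mouth (centre (212,290)); cakes visible at (400,180).

Run:
```python
from h import *
s,M=state(); p=optics.camera_params('scene')
def pr(P):
    q=R.from_euler('xyz',p['rotation']).inv().apply(P-p['origin']); u=np.array([q[0]/q[2]*p['fx']+p['cx'],q[1]/q[2]*p['fy']+p['cy']]); return ((u-[180,100])*3.5).round()
for y in(-.035,.035): print('nose edge',pr(s['position']+M.apply(N+[0,0,y])))
print('mouth',pr(np.array([*TIN,.075])))
P0,R0=s['position'],M; dp=[];dr=[]; n=12; pos,cur=P0,R0
for i in range(1,n+1):
    t,Rt=tcp(46*i/n); t=t+(pos*0); dp.append((cur.inv().apply(t-pos)/.03).round(2).tolist()); dr.append((np.degrees((cur.inv()*Rt).as_rotvec())/6).round(2).tolist()); pos,cur=t,Rt
print(dp);print(dr)
```

```text
nose edge [276. 263.]
nose edge [236. 214.]
mouth [211. 285.]
[[-0.2, 0.37, 0.02], [-0.14, 0.16, 0.0], [-0.14, 0.16, -0.0], [-0.14, 0.16, 0.0], [-0.14, 0.16, -0.0], [-0.14, 0.16, -0.0], [-0.14, 0.16, 0.0], [-0.14, 0.16, -0.0], [-0.14, 0.16, 0.0], [-0.14, 0.16, 0.0], [-0.14, 0.16, -0.0], [-0.14, 0.16, 0.0]]
[[-0.11, -0.03, -0.65], [-0.0, 0.0, -0.64], [0.0, -0.0, -0.64], [-0.0, -0.0, -0.64], [0.0, -0.0, -0.64], [-0.0, 0.0, -0.64], [0.0, -0.0, -0.64], [0.0, 0.0, -0.64], [-0.0, -0.0, -0.64], [-0.0, 0.0, -0.64], [-0.0, -0.0, -0.64], [0.0, -0.0, -0.64]]
```

Call:
{"method": "arm_command", "body": {
  "delta_pos": [
    [-0.15,0.25,0.02],
    [-0.14,0.2,0],
    [-0.14,0.16,0],
    [-0.14,0.16,0],
    [-0.14,0.16,0],
    [-0.14,0.16,0],
    [-0.14,0.16,0],
    [-0.14,0.16,0],
    [-0.14,0.16,0],
    [-0.14,0.16,0]
  ],
  "rotation": [
    [-0.11,-0.03,-0.4],
    [0,0,-0.64],
    [0,0,-0.64],
    [0,0,-0.64],
    [0,0,-0.64],
    [0,0,-0.64],
    [0,0,-0.64],
    [0,0,-0.64],
    [0,0,-0.64],
    [0,0,-0.64]
  ]
}}

```text
clock: 11.7
position: [0.5182, -0.1489, 0.2031]
tool_rot: [-1.575, 0.91, 2.863]
force: [0.3, -0.7, -1.7]
grip_width: 0.013
```

Run:
```python
from h import *
rep(*tcp(45)); s,M=state(); print(s['position']+M.apply(N),NOSE)
```

```text
t 11.7 p [ 0.5182 -0.1489  0.2031] q [ 0.32  0.81 -0.22  1.36  0.06  1.65 -0.17] F [ 0.3 -0.7 -1.7] w 0.013 X [-0.59   0.169 -0.789] Y [ 0.76  -0.213 -0.614]
delta [-0.12  0.3   0.08] [ 0.05  0.01 -1.19]
[ 0.52626315 -0.1509152   0.1079482 ] [ 0.52316215 -0.15273088  0.105     ]
```

Call:
{"method": "arm_command", "body": {
  "delta_pos": [
    [-0.08,0.15,0.04],
    [-0.04,0.15,0.04],
    [0,0,0],
    [0,0,0],
    [0,0,0],
    [0,0,0],
    [0,0,0],
    [0,0,0]
  ],
  "rotation": [
    [0,0,-0.6],
    [0,0,-0.6],
    [0,0,0],
    [0,0,0],
    [0,0,0],
    [0,0,0],
    [0,0,0],
    [0,0,0]
  ]
}}

```text
clock: 12.5
position: [0.5289, -0.1529, 0.1995]
tool_rot: [-1.577, 0.785, 2.864]
force: [-0.1, 0.3, -2.1]
grip_width: 0.0132
```

Run:
```python
from h import *
rep(*tcp(45)); s,M=state(); print(s['position']+M.apply(N),NOSE)
a=optics.grab_frame('top')[:,:,::-1]; b=optics.grab_frame('scene')[:,:,::-1]
f=lambda i:cv2.resize(i,(400,400),interpolation=cv2.INTER_CUBIC)
cv2.imwrite('pics/tip.png',np.hstack([f(b[80:240,180:340]),f(a[150:310,280:440])]))
```

```text
t 12.5 p [ 0.5289 -0.1529  0.1995] q [ 0.31  0.91 -0.21  1.23  0.05  1.8  -0.17] F [-0.1  0.3 -2.1] w 0.0132 X [-0.68   0.194 -0.707] Y [ 0.681 -0.188 -0.708]
delta [ 0.03 -0.07  0.05] [0.07 0.01 0.01]
[ 0.52557572 -0.1514726   0.10403063] [ 0.52316215 -0.15273088  0.105     ]
```

View pics/tip.png

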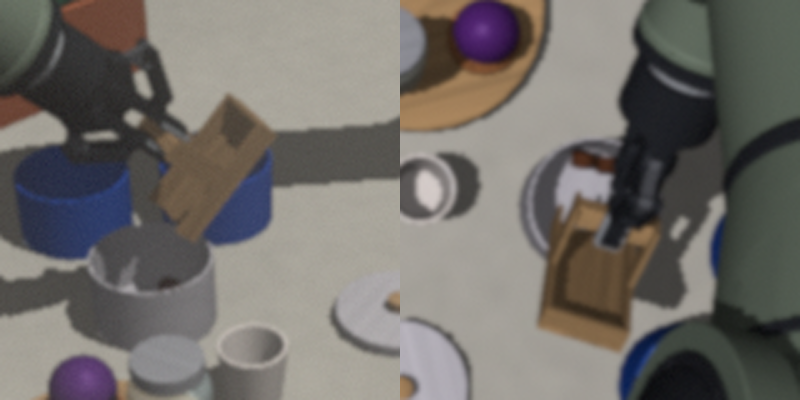

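Tray's visible floor is empty; dark cakes show in the tin at top-crop (590,160) and scene-crop (168,285). Zooming to count them.

Run:
```python
from h import *
a=optics.grab_frame('top')[:,:,::-1]; b=optics.grab_frame('scene')[:,:,::-1]
f=lambda i:cv2.convertScaleAbs(cv2.resize(i,(400,400),interpolation=cv2.INTER_CUBIC),alpha=1.6)
cv2.imwrite('pics/zoom.png',np.hstack([f(b[150:220,210:280]),f(a[195:265,320:390])]))
```

```text
(no output)
```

View pics/zoom.png

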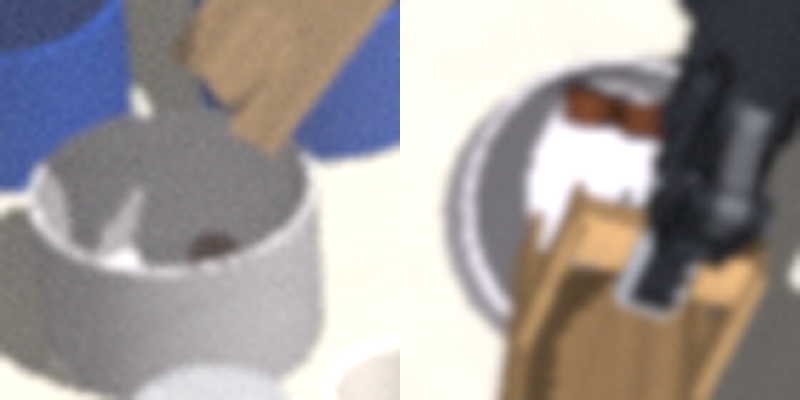

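Run:
```python
from h import *
print('top',plane('top',[(353.3,213.4),(362,216)],.018).round(3)); print('scene',plane('scene',[(246.8,192.9)],.02).round(3))
s,M=state(); print((M.inv().apply([0,0,.06])/.03).round(2))
```

```text
top [[ 0.601 -0.163  0.018]
 [ 0.595 -0.184  0.018]]
scene [[ 0.525 -0.174  0.02 ]]
[-1.41 -1.42 -0.01]
```

Run:
```python
from h import *
from workcell import bot
rep(*tcp(45)); print(bot.job_done())
```

```text
t 12.7 p [ 0.5289 -0.1529  0.1991] q [ 0.31  0.91 -0.21  1.23  0.05  1.8  -0.17] F [-0.1 -0.  -1.9] w 0.013 X [-0.681  0.194 -0.706] Y [ 0.681 -0.188 -0.708]
delta [ 0.02 -0.08  0.05] [0.07 0.01 0.01]
the job is handed in; nothing more can be done
None
```

I lifted the tray level out of the cradle, carried it to the tin and tipped it about 45° nose-down around its nose, and the cakes slid into the tin. I then handed the job in at 12.7 s, with the gripper still holding the tray; no verdict was reported.

- **Tray:** by the arm's pose, the nose is at about z = 0.104 m and about 28 mm sideways of the tin's centre. The bar is at about z = 0.20 m, and the grip width is 13 mm.
- **Cakes:** I found three separate cake positions in the tin, two in the top view and one in the scene view. No single picture showed all three, because the tray and gripper hide part of the tin. The part of the tray floor I could see was empty.
- **Tin and bystanders:** in the last pictures the tin's rim lies within a pixel of where I first measured it, and it stands upright. I saw no disturbance of the cup, lid, jar or ball, but I didn't re-measure them, and the chime wasn't in the last crops.

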